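# Open the wide dust gate fully and start the extractor

## Robot

A 7-joint arm with a two-finger parallel gripper is mounted at the origin on the work surface. World frame = base frame: x ahead of the robot, y to its left, z up, the work surface at z = 0. Lengths are in m, angles in rad, forces in N, time in s.
With the tool pointing down it reaches from about 0.35 to 0.9 m from the base axis. Payload 7.2 kg.
Tool frame: the origin (TCP) lies at the very end of the fingers, on their centre line; the grasp point (between the pads) lies 19 mm behind it; z points along the fingers, y is the direction in which the jaws open and shut (so a half turn about z gives the same grasp; the last joint's range is limited). The gripper opens to 88 mm and grips with 3 to 60 N. Pads are 20 mm wide; open, the fingers measure 115 mm over their backs; the gripper's body (75 mm by 178 mm) begins 61 mm behind the grasp point.
Start: joints at [1.133, 0.411, -0.013, 1.596, 0.006, 1.134, -0.082], TCP at [0.226, -0.583, 0.223] pointing down, gripper open.
Joint ranges: [-2.95, 2.95], [-0.29, 1.99], [-1.47, 1.44], [0.14, 2.54], [-1.03, 4.17], [0.13, 1.85], [-2.86, 2.86]. Speed limits (rad/s): [2.39, 2.39, 3.01, 3.01, 3.14, 3.14, 3.14].

## Interface

Orientations are given as [roll, pitch, yaw] about the fixed x, y, z axes, in that order (R = Rz(yaw) Ry(pitch) Rx(roll)).
In Python, from bench import r, optics gives the robot as it stands.
- The arm moves only by the shell command python3 -m crank 'ROWS'. ROWS is JSON, a list of rows, each an object of numbers: "claw": the opening, from -1 (shut) to 1 (fully open); "tx", "ty", "tz": the shift along the world's x, y, z in cm; "roll": the turn about the world's z in degrees. A call has 1 to 10 rows; each row shifts and turns the commanded pose from where the row before left it; what a row does not reach is not made up. A row lasts 1/10 s, in which the tool goes at most 50 mm and 8.59 degrees, less where a joint would pass 70% of its speed; a pose out of reach is approached as far as the arm can. A call is refused whole if a number of a shift passes 5 or a number of a turn 8.59, either way. A call with a gripper value outside its range is refused whole. The fingers move at their own pace and stop on an object; the grip force is fixed at half the most. Time passes only in rows, so rows that do not move let the fingers close. It gives the time, the measured TCP pose, the force and the opening at its end, in the units of the state.
- r.get_state(): the state, without advancing time (a new reading comes with each control period).
- optics.grab_frame(name): name is "scene" or "top" or "wrist"; returns (picture, depth): 420x560x3 uint8, red, green, blue; 420x560 float32, m along the optical axis (not along the pixel's ray), 0 where there is no reading.
- optics.camera_info(name): a dict with "camera_matrix" (3x3 intrinsics, pixels), "T" (4x4, takes a point from camera to world coordinates); the wrist camera has in their place "hand_eye" (4x4, takes a point from camera to tool coordinates, whose origin is the TCP and whose axes are the flange's). Camera axes: x right, y down, z forward; pixel columns grow to the right and rows downward; lengths in m; the calibration is good to about 2 mm. A picture is of the moment at which its call begins: read the wrist's pose just before it. camera_info takes no time and is no camera call.
- r.sign_off(): hands the job in, once; it reports no verdict.
The state is a dict: "time_s": time; "qpos": joint angles; "joint_velocities": joint speeds; "tau": joint torques, N m; "tcp_pos": TCP position; "ee_rot": TCP orientation; "wrist_force": force on the tool from outside, world axes, zero at the start; "torque": the same for the moment, N m; "finger_gap": finger opening in m.
Only numpy, scipy, OpenCV 4.12 (cv2) and the standard library are available. Lean on these libraries where they do the work, as an engineer would, in place of code of your own. Each camera call takes 0.05 s, during which the arm holds its last target. There are 200 camera calls.

## Task

Get dust extraction going on the wide duct: push the lever of the wider duct's gate along its slot, past the half-open detent, right up to the fully open stop, and only then press the small start button on the starter box fully down and let it come back up. Only push and press with the fingertips, without force: do not grip or lift anything, and leave the narrow duct's lever, the large stop button and the things on the bench as they are.

Things in the scene. Friction and masses are not known exactly. Their poses are not given: they have to be found in the camera images.
- wide_gate: fixed slide gate of the wide duct (100 mm steel duct through it). Upright aluminium frame 50 (x) x 170 (y) x 120 mm high; origin at the centre of its foot on the bench, z up. The duct runs along the frame's x at 60 mm height: a 45 mm open stub on the -x side, about 125 mm then a bend down into the bench on the +x side. Along the frame's top runs a straight slot in y with three notch marks: closed (y = -45 mm), half open (y = 0), fully open (y = +45 mm).
- wide_grip (a point): centre of the black grip of the wide gate's lever: grip 32 (x) x 20 (y) x 38 mm high, on a 12 mm steel stem; centre 169 mm above the bench, 49 mm above the frame's top; the grip's underside is 30 mm above the frame's top, its top at 188 mm above the bench. Slides in the frame's +y to open.
- wide_lever (a joint): travel of the wide gate's lever in m: 0 closed stop, 0.045 half-open detent, 0.090 fully open stop. Needs about 2 N to slide, about 6 N to get over the hump into the detent and about 7 N to get out of it; past that second hump it jumps ahead to about 0.06 and stays there by itself, so it must be pushed on to the stop, which is rigid. Starts at or a little off the closed stop (0 to 0.02) and stays where it is left at either end.
- narrow_gate: fixed slide gate of the narrow duct (50 mm steel duct through it). Upright aluminium frame 50 (x) x 170 (y) x 120 mm high; origin at the centre of its foot on the bench, z up. The duct runs along the frame's x at 60 mm height: a 45 mm open stub on the -x side, about 125 mm then a bend down into the bench on the +x side. Along the frame's top runs a straight slot in y with three notch marks: closed (y = -45 mm), half open (y = 0), fully open (y = +45 mm).
- narrow_grip (a point): centre of the black grip of the narrow gate's lever: grip 32 (x) x 20 (y) x 38 mm high, on a 12 mm steel stem; centre 169 mm above the bench, 49 mm above the frame's top; the grip's underside is 30 mm above the frame's top, its top at 188 mm above the bench. Slides in the frame's +y to open.
- narrow_lever (a joint): travel of the narrow gate's lever in m: 0 closed stop, 0.045 half-open detent, 0.090 fully open stop. Needs about 2 N to slide, about 6 N to get over the hump into the detent and about 7 N to get out of it; past that second hump it jumps ahead to about 0.06 and stays there by itself, so it must be pushed on to the stop, which is rigid. Starts at or a little off the closed stop (0 to 0.02) and stays where it is left at either end.
- starter: fixed grey starter box of the extractor, 85 (x) x 170 (y) x 45 mm high, origin at the centre of its foot, z up; the start button stands at y = +45 mm, the stop button at y = -40 mm
- start_button_top (a point): centre of the top face of the start button: small flat round grey button, 24 mm across, in a black housing on the starter box, pressed straight down
- start_button (a joint): how far the start button is pressed, m: 0 up, 0.006 fully down (5 N); springs back
- stop_button_top (a point): centre of the top face of the stop button: large round grey button, 44 mm across, on the same box
- stop_button (a joint): how far the stop button is pressed, m: 0 up, 0.006 fully down; springs back
- screw_jar: bystander, loose: clear jar with a red lid, 48 mm across, 75 mm tall, standing between or near the gates
- offcut: bystander, loose: pine offcut 110 x 45 x 20 mm lying on the bench
- sanding_block: bystander, loose: cork sanding block 100 x 60 x 30 mm
- brush: bystander, loose: bench brush lying on the bench
- mallet: bystander, loose: hammer lying on the bench
- tape: bystander, loose: roll of masking tape, 90 mm across, 25 mm tall, lying flat
- glue: bystander, loose: yellow glue bottle, 60 mm across, 160 mm tall, standing

How it is judged:
On the way, in this order (a step that is already met when the one before it is completed fails the run):
1. the wide gate's lever is at the fully open stop (value of joint wide_lever above 0.085 m), for 0.2 s.
2. the start button is pressed fully down (value of joint start_button above 0.0045 m), for 0.05 s.
At the end, for the whole second after the job is handed in: The wide gate's lever rests within 5 mm of its fully open stop (joint above 0.085 m); both buttons are up (within 1.5 mm); the narrow gate's lever is within 6 mm of where it was; every loose thing is within 20 mm of where it was (value of joint wide_lever above 0.085 m and velocity of joint wide_lever below 0.005 m/s and value of joint each of start_button, stop_button below 0.0015 m and distance of narrow_grip from where it was at the start of the episode below 0.006 m and distance of each of screw_jar, offcut, sanding_block, brush, mallet, tape, glue from where it was at the start of the episode below 0.02 m); the robot touches nothing.
It fails at once if start button pressed while the wide gate is not fully open (value of joint start_button above 0.003 m and value of joint wide_lever below 0.083 m).
It fails at once if stop button pressed (value of joint stop_button above 0.002 m).
It fails at once if the narrow gate's lever moved more than 6 mm (distance of narrow_grip from where it was at the start of the episode above 0.006 m).
It fails at once if wide gate's lever gripped or forced (more than 40 N from the fingers) (contact force between the fingers and wide_gate above 40 N).
It fails at once if a loose thing on the bench moved more than 20 mm or lifted (distance of any of screw_jar, offcut, sanding_block, brush, mallet, tape, glue from where it was at the start of the episode above 0.02 m).
It also fails if it takes over 42 s, if anything falls off the work surface, if the arm or the gripper's body presses on something with over 40 N, if the wrist force passes 120 N, or if a joint passes its speed limit or range.

## Working session

There is one attempt and no reset: what is moved stays moved. The work goes in short steps, Python scripts to look and compute and a shell command to move; the robot and the scene stay as the last step left them, time stands still between calls to the robot, and variables do not carry over. Pictures are saved under pics/ and viewed, about 8 in all and at most 12, crops included, and the job is handed in when it is done.

```bash
mkdir -p pics
cat > h.py <<'E'
from bench import r, optics
import numpy as np, cv2
def cloud(n):
    s=r.get_state(); im,d=optics.grab_frame(n); c=optics.camera_info(n)
    K=np.array(c["camera_matrix"]); T=np.array(c["T"])
    v,u=np.mgrid[:d.shape[0],:d.shape[1]]
    p=np.stack([(u-K[0,2])/K[0,0]*d,(v-K[1,2])/K[1,1]*d,d],-1)@T[:3,:3].T+T[:3,3]
    p[d==0]=np.nan
    return im,p
E
python3 - <<'E'
from h import *
for n in("scene","top"):
    im,p=cloud(n); np.savez(f"{n}.npz",im=im,p=p); cv2.imwrite(f"pics/{n}0.png",im[:,:,::-1])
print(r.get_state())
E
```

```text
{'time_s': 0.1, 'qpos': array([ 1.1328049 ,  0.41181305, -0.01273464,  1.59693569,  0.00558998,
        1.13426963, -0.0821911 ]), 'joint_velocities': array([-2.29276230e-04, -2.48758979e-03, -1.59604065e-03, -4.14926805e-03,
       -9.97795208e-05, -8.68341634e-04, -4.89513655e-04]), 'tau': array([ 1.94796150e-03, -5.89098322e+01,  6.43423051e-01, -2.91711920e+01,
       -5.38378092e-02,  1.44988685e-02,  7.87333420e-05]), 'tcp_pos': array([ 0.22571203, -0.58235335,  0.2219074 ]), 'ee_rot': array([-3.14020461e+00,  7.95112622e-05,  3.69840960e-01]), 'wrist_force': array([-0.09952264,  0.57287848, -0.46313733]), 'torque': array([0.03180989, 0.04855517, 0.01388958]), 'finger_gap': 0.0876583304661371}
```

View pics/scene0.png

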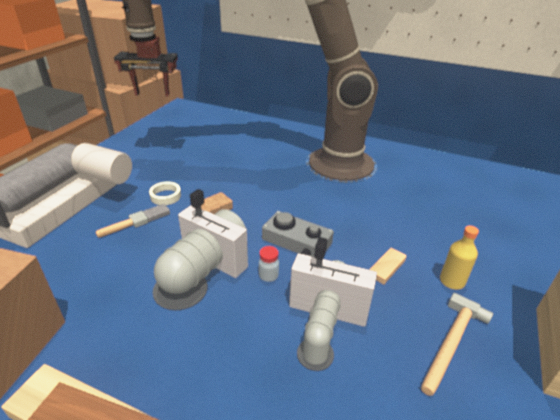

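View pics/top0.png

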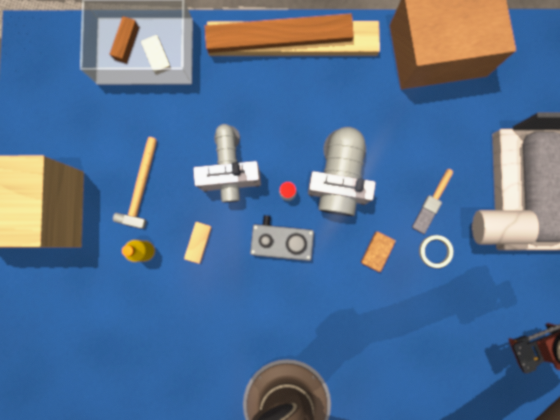

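The scene view shows the wide gate at about (213,240) and the narrow gate at about (333,285). In the top view, the wide gate is at about (342,187) with its grip near (358,183). The start button is at (265,241) and the stop button at (296,243).

Run:
```python
from h import *
for n in("top","scene"):
    f=np.load(n+".npz"); p=f["p"]; im=f["im"].astype(int)
    z=p[...,2]
    inb=(p[...,0]>.3)&(p[...,0]<.8)&(p[...,1]>-.4)&(p[...,1]<.3)
    def rep(name,m):
        q=p[m]; 
        if len(q)<5: print(n,name,len(q)); return
        r2=cv2.minAreaRect((q[:,:2]*1000).astype(np.float32))
        print(n,name,len(q),"med",np.median(q,0).round(4),"rect",np.round(r2[0],1),np.round(r2[1],1),round(r2[2],1))
    for nm,ys in(("wide",(-.4,-.06)),("narrow",(.0,.3))):
        w=inb&(p[...,1]>ys[0])&(p[...,1]<ys[1])
        rep(nm+" top",w&(abs(z-.12)<.006)&(im.min(-1)>100))
        rep(nm+" grip",w&(z>.155)&(z<.2))
        rep(nm+" griptop",w&(z>.182)&(z<.195))
    box=(p[...,0]<.52)&inb&(p[...,1]<.12)&(p[...,1]>-.12)
    rep("box",box&(abs(z-.045)<.006))
    if n=="top":
        rep("startb",box&(z>.052)&(p[...,1]>.0))
        rep("stopb",box&(z>.052)&(p[...,1]<.0))
        for uv in((265,241),(296,243),(288,190),(358,183),(236,170)): print(uv,p[uv[1],uv[0]].round(4))
```

```text
top wide top 1079 med [ 0.6022 -0.1427  0.1197] rect [ 611.1 -158.8] [161.5 164.2] 42.4
top wide grip 118 med [ 0.5942 -0.1857  0.1858] rect [ 595.9 -187.7] [20.3 32.9] 78.6
top wide griptop 91 med [ 0.595  -0.1866  0.1867] rect [ 595.5 -187.6] [19.9 30.5] 80.1
top narrow top 1034 med [0.634  0.1689 0.1198] rect [635.7 160.9] [ 51.1 170. ] 5.9
top narrow grip 113 med [0.6365 0.1275 0.1863] rect [637.7 128.4] [30.7 20.2] 7.4
top narrow griptop 89 med [0.6374 0.1279 0.1873] rect [637.7 128.5] [30.5 19.8] 8.4
top box 1258 med [0.4523 0.0213 0.0446] rect [453.3  12.4] [169.6  84.6] 84.2
top startb 165 med [0.4575 0.0567 0.0579] rect [460.6  39.9] [78.3 73.8] 8.6
top stopb 353 med [ 0.449  -0.0285  0.0631] rect [449.1 -28.3] [59.4 60.7] 21.6
(265, 241) [0.4546 0.0564 0.0692]
(296, 243) [ 0.4491 -0.0286  0.0615]
(288, 190) [ 0.5945 -0.0069  0.0734]
(358, 183) [ 0.5982 -0.1837  0.1853]
(236, 170) [0.6313 0.1247 0.1895]
scene wide top 960 med [ 0.6091 -0.1373  0.1186] rect [ 603.8 -148.9] [171.2  51.8] 80.6
scene wide grip 212 med [ 0.604  -0.1815  0.1759] rect [ 598.3 -186.4] [22.3 33. ] 78.2
scene wide griptop 76 med [ 0.5982 -0.1855  0.1856] rect [ 597.7 -186.2] [20.2 31.5] 86.0
scene narrow top 1457 med [0.6411 0.1686 0.1191] rect [636.4 161.7] [ 52.8 169.3] 5.5
scene narrow grip 228 med [0.6514 0.1315 0.1807] rect [641.1 129.5] [31.  20.1] 6.2
scene narrow griptop 108 med [0.6435 0.13   0.1863] rect [640.5 129.4] [29.9 19.4] 6.2
scene box 870 med [0.472  0.0191 0.0438] rect [455.9  12.2] [171.2  86.8] 84.0
```

Wide gate centre is about (604,-149) mm, yaw about -9.4°, so the opening direction is (0.163, 0.987). The grip is at about (597,-187), roughly 6 mm travel. I'll approach behind the grip with the fingers shut.

```bash
python3 -m crank '[{"claw":-1,"tx":3,"ty":2.8,"roll":-3.1},{"claw":-1,"tx":3,"ty":2.8,"roll":-3.1},{"claw":-1,"tx":3,"ty":2.8,"roll":-3.1},{"claw":-1,"tx":3,"ty":2.8,"roll":-3.1},{"claw":-1,"tx":3,"ty":2.8,"roll":-3.1},{"claw":-1,"tx":3,"ty":2.8,"roll":-3.1},{"claw":-1,"tx":3,"ty":2.8,"roll":-3.1},{"claw":-1,"tx":3,"ty":2.8,"roll":-3.1},{"claw":-1,"tx":3,"ty":2.8,"roll":-3.1},{"claw":-1,"tx":3,"ty":2.8,"roll":-3.1}]'; python3 -m crank '[{"claw":-1,"tx":3,"ty":2.8},{"claw":-1,"tx":3,"ty":2.8},{"claw":-1},{"claw":-1},{"claw":-1}]'
```

```text
validation failed for argument at $[0]...
validation failed for argument at $[0]...
```

```bash
python3 -m crank '[{"claw":-1,"tx":3,"ty":2.8,"tz":0,"roll":-3.1},{"claw":-1,"tx":3,"ty":2.8,"tz":0,"roll":-3.1},{"claw":-1,"tx":3,"ty":2.8,"tz":0,"roll":-3.1},{"claw":-1,"tx":3,"ty":2.8,"tz":0,"roll":-3.1},{"claw":-1,"tx":3,"ty":2.8,"tz":0,"roll":-3.1},{"claw":-1,"tx":3,"ty":2.8,"tz":0,"roll":-3.1},{"claw":-1,"tx":3,"ty":2.8,"tz":0,"roll":-3.1},{"claw":-1,"tx":3,"ty":2.8,"tz":0,"roll":-3.1},{"claw":-1,"tx":3,"ty":2.8,"tz":0,"roll":-3.1},{"claw":-1,"tx":3,"ty":2.8,"tz":0,"roll":-3.1}]'
```

```text
time_s: 1.1
tcp_pos: [0.5267, -0.3014, 0.2223]
ee_rot: [-3.142, 0.001, -0.174]
wrist_force: [-0.1, 0.9, -0.5]
finger_gap: 0.0112
```

```bash
python3 -m crank '[{"claw":-1,"tx":3.2,"ty":3,"tz":0,"roll":0.4},{"claw":-1,"tx":3.1,"ty":2.8,"tz":0,"roll":0},{"claw":-1,"tx":0,"ty":0,"tz":-2,"roll":0},{"claw":-1,"tx":0,"ty":0,"tz":-2,"roll":0},{"claw":-1,"tx":0,"ty":0,"tz":-2.4,"roll":0},{"claw":-1,"tx":0,"ty":0,"tz":0,"roll":0},{"claw":-1,"tx":0,"ty":0,"tz":0,"roll":0}]'
python3 - <<'E'
from h import *
im,p=cloud("scene"); cv2.imwrite("pics/s1.png",cv2.resize(im[150:310,130:380,::-1],None,fx=3,fy=3))
E
```

```text
time_s: 1.8
tcp_pos: [0.5886, -0.2447, 0.1585]
ee_rot: [-3.141, 0.001, -0.164]
wrist_force: [-0.5, -0.2, 0.7]
finger_gap: 0.0006
```

View pics/s1.png

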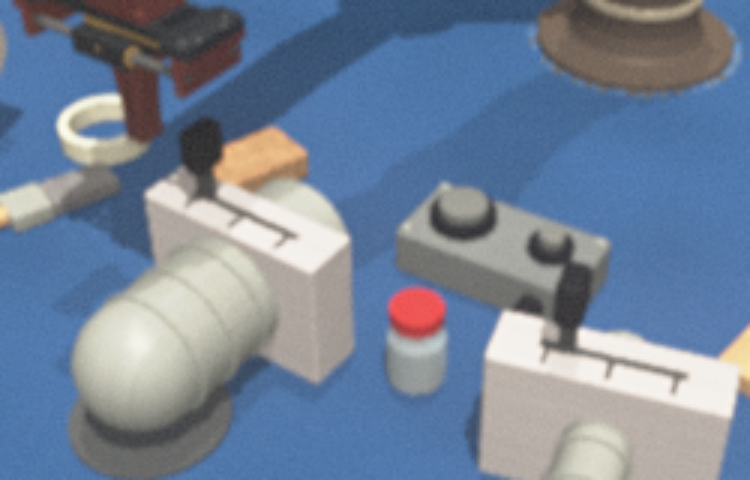

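The fingers (145,130 in the crop) are beside the grip (202,145), on its closed side and clear of everything else. Next I'll push along the slot.

```bash
python3 -m crank '[{"claw":-1,"tx":0.33,"ty":1.97,"tz":0,"roll":0},{"claw":-1,"tx":0.16,"ty":0.99,"tz":0,"roll":0},{"claw":-1,"tx":0.16,"ty":0.99,"tz":0,"roll":0},{"claw":-1,"tx":0.16,"ty":0.99,"tz":0,"roll":0},{"claw":-1,"tx":0.16,"ty":0.99,"tz":0,"roll":0},{"claw":-1,"tx":0.16,"ty":0.99,"tz":0,"roll":0},{"claw":-1,"tx":0.16,"ty":0.99,"tz":0,"roll":0}]'; python3 -m crank '[{"claw":-1,"tx":0.16,"ty":0.99,"tz":0,"roll":0},{"claw":-1,"tx":0.16,"ty":0.99,"tz":0,"roll":0}]'
```

```text
time_s: 2.55
tcp_pos: [0.6022, -0.1676, 0.1595]
ee_rot: [3.139, -0.002, -0.167]
wrist_force: [-0.1, -5.5, 3.7]
finger_gap: 0.0003
time_s: 2.75
tcp_pos: [0.6054, -0.1473, 0.1593]
ee_rot: [3.14, -0.002, -0.166]
wrist_force: [1.3, -3.7, 3.5]
finger_gap: 0.0005
```

```bash
python3 -m crank '[{"claw":-1,"tx":0.16,"ty":0.99,"tz":0,"roll":0},{"claw":-1,"tx":0.06,"ty":0.4,"tz":0,"roll":0},{"claw":-1,"tx":0,"ty":0,"tz":0,"roll":0}]'; for i in 1; do python3 -m crank '[{"claw":-1,"tx":0.05,"ty":0.3,"tz":0,"roll":0},{"claw":-1,"tx":0,"ty":0,"tz":0,"roll":0}]'; done
python3 - <<'E'
from h import *
im,p=cloud("scene")
z=p[...,2]; m=(z>.184)&(z<.195)&(p[...,0]>.55)&(p[...,0]<.66)&(p[...,1]>-.2)&(p[...,1]<-.05)&(im.max(-1)<80)&(im.max(-1).astype(int)-im.min(-1)<25)
q=p[m]; print(len(q),q.mean(0))
cv2.imwrite("pics/s2.png",cv2.resize(im[150:310,130:380,::-1],None,fx=3,fy=3))
E
```

```text
time_s: 3.05
tcp_pos: [0.607, -0.1302, 0.1584]
ee_rot: [-3.141, 0.001, -0.162]
wrist_force: [-0.4, 1.4, -0.4]
finger_gap: 0.0005
time_s: 3.25
tcp_pos: [0.6072, -0.1285, 0.1581]
ee_rot: [-3.141, 0.001, -0.164]
wrist_force: [0.6, 0.4, 0.4]
finger_gap: 0.0006
70 [ 0.61317543 -0.10850876  0.18644938]
```

View pics/s2.png

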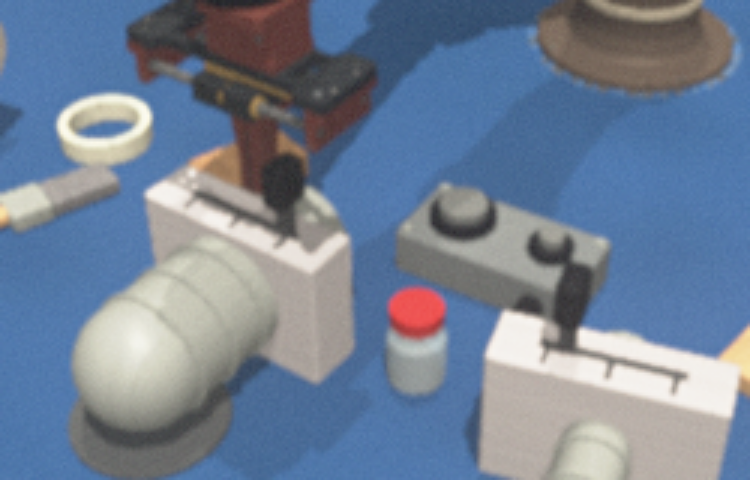

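The grip (285,180 in the crop) is by the last notch, about 4 mm short of the stop, and there is no contact force. I'll keep pushing in small steps until I feel the stop.

```bash
python3 -m crank '[{"claw":-1,"tx":0.05,"ty":0.3,"tz":0,"roll":0},{"claw":-1,"tx":0,"ty":0,"tz":0,"roll":0}]';python3 -m crank '[{"claw":-1,"tx":0.03,"ty":0.2,"tz":0,"roll":0},{"claw":-1,"tx":0,"ty":0,"tz":0,"roll":0}]'
```

```text
time_s: 3.5
tcp_pos: [0.6078, -0.1259, 0.1583]
ee_rot: [3.141, 0.001, -0.164]
wrist_force: [0.1, -0.9, -0.1]
finger_gap: 0.0009
time_s: 3.7
tcp_pos: [0.608, -0.125, 0.1584]
ee_rot: [3.14, 0.001, -0.165]
wrist_force: [-1.6, -3.2, -1.3]
finger_gap: 0.0006
```

```bash
python3 -m crank '[{"claw":-1,"tx":0.03,"ty":0.2,"tz":0,"roll":0},{"claw":-1,"tx":0,"ty":0,"tz":0,"roll":0}]'
```

```text
time_s: 3.9
tcp_pos: [0.608, -0.1248, 0.1584]
ee_rot: [3.138, 0.001, -0.167]
wrist_force: [-2.5, -8.9, -3.0]
finger_gap: 0.0003
```

```bash
python3 -m crank '[{"claw":-1,"tx":0.03,"ty":0.2,"tz":0,"roll":0},{"claw":-1,"tx":0,"ty":0,"tz":0,"roll":0},{"claw":-1,"tx":0,"ty":0,"tz":0,"roll":0}]'
```

```text
time_s: 4.2
tcp_pos: [0.608, -0.1247, 0.1584]
ee_rot: [3.136, 0.001, -0.168]
wrist_force: [-2.2, -12.7, -1.3]
finger_gap: 0.0003
```

The TCP has stalled and force is rising, so the lever is at the stop. I'll back off, lift, and check both the grip and the button.

```bash
python3 -m crank '[{"claw":-1,"tx":-0.2,"ty":-1,"tz":0,"roll":0},{"claw":-1,"tx":-0.3,"ty":-2,"tz":0,"roll":0},{"claw":-1,"tx":0,"ty":0,"tz":3,"roll":0},{"claw":-1,"tx":0,"ty":0,"tz":3,"roll":0},{"claw":-1,"tx":-3,"ty":3.5,"tz":0,"roll":0},{"claw":-1,"tx":-3,"ty":3.5,"tz":0,"roll":0},{"claw":-1,"tx":-4,"ty":0,"tz":0,"roll":0},{"claw":-1,"tx":-4,"ty":0,"tz":0,"roll":0},{"claw":-1,"tx":-4,"ty":0,"tz":0,"roll":0},{"claw":-1,"tx":0,"ty":0,"tz":0,"roll":0}]'
python3 - <<'E'
from h import *
for n in("scene","top"):
    im,p=cloud(n); z=p[...,2]
    for nm,a in(("w",(-.2,-.05)),("n",(.08,.2))):
        m=(z>.182)&(z<.195)&(p[...,0]>.55)&(p[...,0]<.7)&(p[...,1]>a[0])&(p[...,1]<a[1])
        q=p[m]; R=cv2.minAreaRect((q[:,:2]*1000).astype(np.float32)); print(n,nm,len(q),R)
im,d=optics.grab_frame("wrist"); cv2.imwrite("pics/w1.png",im[:,:,::-1]); 
im,p=cloud("scene"); cv2.imwrite("pics/s3.png",cv2.resize(im[150:310,130:380,::-1],None,fx=2,fy=2))
a=cv2.imread("pics/w1.png"); b=cv2.imread("pics/s3.png"); b=cv2.resize(b,(240,154)); b=cv2.copyMakeBorder(b,0,420-154,0,0,cv2.BORDER_CONSTANT); cv2.imwrite("pics/m1.png",np.hstack([a,b]))
c=optics.camera_info("wrist"); print(c["hand_eye"])
E
```

```text
time_s: 5.2
tcp_pos: [0.42, -0.0794, 0.2188]
ee_rot: [3.142, 0.001, -0.164]
wrist_force: [0.3, -0.2, 0.7]
finger_gap: 0.0007
scene w 84 ((612.2423095703125, -103.63212585449219), (19.96639633178711, 31.931671142578125), 84.43856811523438)
scene n 107 ((640.87353515625, 129.2935028076172), (29.86066436767578, 18.988862991333008), 3.370542049407959)
top w 84 ((608.78369140625, -104.9248046875), (18.921064376831055, 30.84213638305664), 80.79698181152344)
top n 90 ((638.176513671875, 127.9478988647461), (28.177228927612305, 20.24407958984375), 1.1374784708023071)
[[ 3.61010258e-04 -9.64966653e-01 -2.62372309e-01  7.14523928e-02]
 [ 9.99999857e-01  2.44912799e-04  4.75193143e-04 -1.61692542e-04]
 [-3.94287200e-04 -2.62372443e-01  9.64966603e-01 -1.61984841e-01]
 [ 0.00000000e+00  0.00000000e+00  0.00000000e+00  1.00000000e+00]]
```

View pics/m1.png

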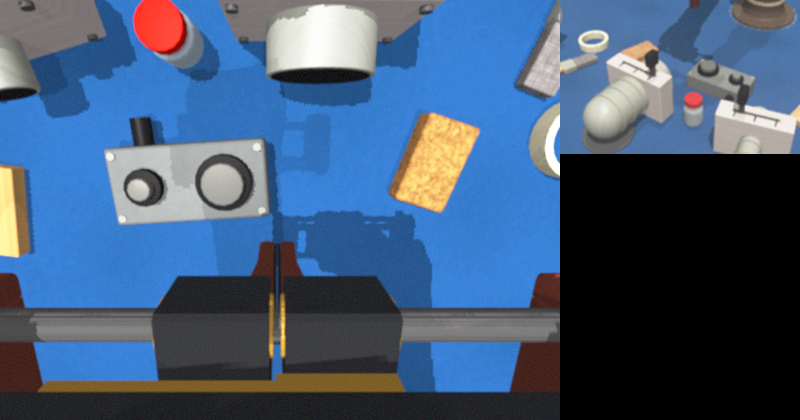

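The wrist view shows the start button at (143,187) and the stop button at (223,182). The wide grip measures (610.5,-104.3) mm against a predicted open position of (611.2,-104.5), and the narrow grip hasn't moved. Now I'll locate the start button from the wrist depth.

Run:
```python
from h import *
from scipy.spatial.transform import Rotation as Ro
s=r.get_state(); im,d=optics.grab_frame("wrist"); c=optics.camera_info("wrist")
K=np.array(c["camera_matrix"]);T=np.eye(4);T[:3,:3]=Ro.from_euler("xyz",s["ee_rot"]).as_matrix();T[:3,3]=s["tcp_pos"];T=T@np.array(c["hand_eye"])
v,u=np.mgrid[:420,:560]
p=np.stack([(u-K[0,2])/K[0,0]*d,(v-K[1,2])/K[1,1]*d,d],-1)@T[:3,:3].T+T[:3,3]
g=im.min(-1)>80
for nm,(a,b),R in(("start",(143,187),13),("stop",(223,182),27)):
    m=g&((u-a)**2+(v-b)**2<R*R); q=p[m]; print(nm,len(q),np.median(q,0).round(4),np.ptp(q,0).round(4),cv2.minEnclosingCircle((q[:,:2]*1000).astype(np.float32)))
    h=(~g)&((u-a)**2+(v-b)**2<(R+8)**2); print(" housing z",np.percentile(p[h][:,2],[10,50,90]).round(4))
print(s["tcp_pos"])
```

```text
start 338 [0.4579 0.0546 0.0667] [0.0493 0.155  0.3248] ((475.5841369628906, -13.637264251708984), 80.05535125732422)
 housing z [0.053  0.0567 0.0581]
stop 1492 [ 0.449  -0.0272  0.0669] [0.0699 0.0883 0.3269] ((465.7503967285156, -48.3791389465332), 52.199607849121094)
 housing z [0.0558 0.0569 0.058 ]
[ 0.42548708 -0.0795822   0.21916604]
```

```bash
python3 -m crank '[{"claw":-1,"tx":0.8,"ty":3.4,"tz":0,"roll":0},{"claw":-1,"tx":0.8,"ty":3.4,"tz":0,"roll":0},{"claw":-1,"tx":0.8,"ty":3.4,"tz":0,"roll":0},{"claw":-1,"tx":0.8,"ty":3.4,"tz":0,"roll":0},{"claw":-1,"tx":0,"ty":0,"tz":-4,"roll":0},{"claw":-1,"tx":0,"ty":0,"tz":-4,"roll":0},{"claw":-1,"tx":0,"ty":0,"tz":-4,"roll":0},{"claw":-1,"tx":0,"ty":0,"tz":-2,"roll":0},{"claw":-1,"tx":0,"ty":0,"tz":0,"roll":0},{"claw":-1,"tx":0,"ty":0,"tz":0,"roll":0}]'
python3 - <<'E'
from h import *
im,_=cloud("scene"); a=cv2.resize(im[180:300,240:380,::-1],(560,480)); cv2.imwrite("pics/s4.png",a)
E
```

```text
time_s: 6.45
tcp_pos: [0.4567, 0.0565, 0.0786]
ee_rot: [-3.141, 0.001, -0.164]
wrist_force: [0.6, -0.6, 0.7]
finger_gap: 0.0006
```

View pics/s4.png

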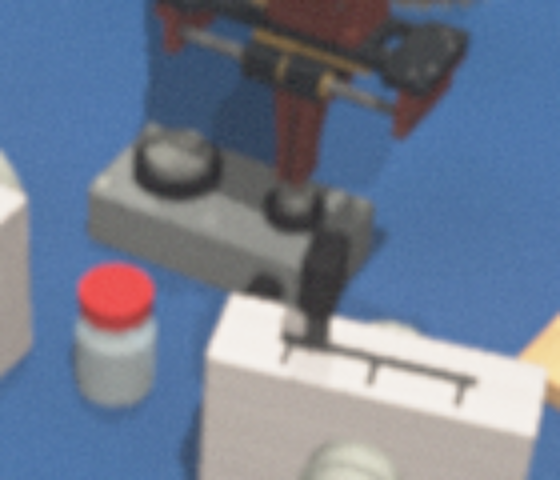

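The fingertips (297,180) are centred just above the start button (295,205), well clear of the stop button and the narrow lever. I'll press in small steps.

```bash
python3 -m crank '[{"claw":-1,"tx":0,"ty":0,"tz":-0.8,"roll":0},{"claw":-1,"tx":0,"ty":0,"tz":-0.4,"roll":0},{"claw":-1,"tx":0,"ty":0,"tz":-0.3,"roll":0},{"claw":-1,"tx":0,"ty":0,"tz":0,"roll":0}]';python3 -m crank '[{"claw":-1,"tx":0,"ty":0,"tz":-0.3,"roll":0},{"claw":-1,"tx":0,"ty":0,"tz":0,"roll":0}]'
```

```text
time_s: 6.9
tcp_pos: [0.4568, 0.0561, 0.0639]
ee_rot: [-3.141, -0.001, -0.164]
wrist_force: [1.3, -0.7, 2.7]
finger_gap: 0.0001
time_s: 7.1
tcp_pos: [0.4568, 0.0561, 0.0613]
ee_rot: [-3.141, -0.002, -0.164]
wrist_force: [-0.5, -0.8, 8.6]
finger_gap: 0.0
```

```bash
python3 -m crank '[{"claw":-1,"tx":0,"ty":0,"tz":-0.2,"roll":0},{"claw":-1,"tx":0,"ty":0,"tz":0,"roll":0}]';python3 -m crank '[{"claw":-1,"tx":0,"ty":0,"tz":-0.1,"roll":0},{"claw":-1,"tx":0,"ty":0,"tz":0,"roll":0},{"claw":-1,"tx":0,"ty":0,"tz":0,"roll":0}]'
```

```text
time_s: 7.3
tcp_pos: [0.457, 0.0561, 0.0608]
ee_rot: [3.141, -0.002, -0.164]
wrist_force: [-7.4, -2.1, 30.7]
finger_gap: 0.0004
time_s: 7.6
tcp_pos: [0.457, 0.0561, 0.0606]
ee_rot: [3.141, -0.003, -0.165]
wrist_force: [-9.9, -2.9, 43.2]
finger_gap: 0.0007
```

The button has bottomed out: the TCP stalled at 60.6 mm with force rising steeply. I'll release, lift clear and verify.

```bash
python3 -m crank '[{"claw":-1,"tx":0,"ty":0,"tz":0.5,"roll":0},{"claw":-1,"tx":0,"ty":0,"tz":1.5,"roll":0},{"claw":-1,"tx":0,"ty":0,"tz":4,"roll":0},{"claw":-1,"tx":0,"ty":0,"tz":4,"roll":0},{"claw":-1,"tx":0,"ty":0,"tz":4,"roll":0},{"claw":-1,"tx":-2,"ty":0,"tz":4,"roll":0},{"claw":-1,"tx":-3,"ty":0,"tz":0,"roll":0},{"claw":-1,"tx":-3,"ty":0,"tz":0,"roll":0},{"claw":-1,"tx":0,"ty":0,"tz":0,"roll":0},{"claw":-1,"tx":0,"ty":0,"tz":0,"roll":0}]'
python3 - <<'E'
from h import *
for n in("scene","top"):
    im,p=cloud(n); z=p[...,2]
    for nm,a in(("w",(-.2,-.05)),("n",(.08,.2))):
        m=(z>.182)&(z<.195)&(p[...,0]>.55)&(p[...,0]<.7)&(p[...,1]>a[0])&(p[...,1]<a[1])
        R=cv2.minAreaRect((p[m][:,:2]*1000).astype(np.float32)); print(n,nm,R[0])
    for nm,(x,y) in(("start",(.458,.056)),("stop",(.449,-.028))):
        m=(np.hypot(p[...,0]-x,p[...,1]-y)<.009)&(z<.1); m0=np.load(n+".npz")["p"]; k=(np.hypot(m0[...,0]-x,m0[...,1]-y)<.009)&(m0[...,2]<.1)
        print(n,nm,"z now",np.median(z[m]),"before",np.median(m0[...,2][k]))
    cv2.imwrite(f"pics/{n}5.png",im[:,:,::-1])
E
```

```text
time_s: 8.6
tcp_pos: [0.3759, 0.0559, 0.2378]
ee_rot: [3.141, -0.001, -0.164]
wrist_force: [0.9, -0.0, -0.3]
finger_gap: 0.0007
scene w (611.4971313476562, -104.77547454833984)
scene n (640.2103271484375, 129.75430297851562)
scene start z now 0.06595465781705118 before 0.06566469257483054
scene stop z now 0.06605967248108496 before 0.06565609095886904
top w (608.9163208007812, -104.93016052246094)
top n (638.0601196289062, 129.0513916015625)
top start z now 0.06648064206684923 before 0.067148941576612
top stop z now 0.06702722491081148 before 0.06659981618450339
```

View pics/scene5.png

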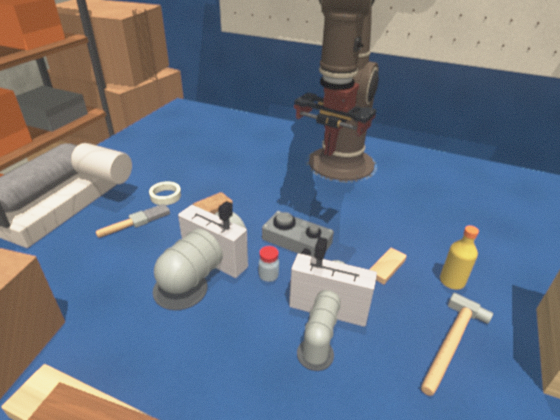

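The wide grip (226,210) is at the open end of its slot. Both buttons are up, the narrow lever (320,250) and the loose things are where they were, and the gripper is clear.

```bash
python3 -c "
from bench import r
print(r.sign_off())"
```

```text
the job is handed in; nothing more can be done
None
```

I pushed the wide gate's lever past the half-open detent to the fully open stop, then pressed the start button fully down and released it. The job is handed in at about 9 s on the robot's clock, and the hand-in gave no verdict.

- **Wide lever:** with the fingers shut, I pushed until the TCP stalled at about 13 N. Afterwards the grip measured about (610, -105) mm, against a predicted fully open position of (611, -104.5).
- **Start button:** the TCP went from the button's top at about 66.5 mm and stalled at 60.6 mm, so it bottomed out. The wrist force peaked at about 43 N vertically. That is more than was needed, but under the 120 N wrist limit. The 40 N limit on the arm or gripper body shouldn't apply, since only the fingertips touched the button.
- **After release:** both button tops are back at their starting heights within 0.7 mm.
- **Narrow lever and loose things:** the narrow grip measured within about 1 mm of where it started. The loose things look unmoved in the last picture, though I did not measure each one.
- **Robot:** the gripper ended clear of everything. The two cameras differ by 2–3 mm on the grip positions, about the calibration tolerance.

One early move was refused for missing values, and nothing moved. No other check failed.

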